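# Show the extra-large egg to the candling lamp

## Task

On the egg-candling stand, push the lamp up to the turntable as far as it goes and lock it there by turning its black T-handle clockwise to its stop. Then turn the turntable until the one extra-large egg stands squarely in front of the lamp, and keep a firm hold on the turntable so that it stays still for the inspection: finish while you are still holding it. Every egg must stay in its cup, and the other things on the bench stay where they are.

Things in the scene. Friction and masses are not known exactly. Their poses are not given: they have to be found in the camera images.
- stand: candling stand, fixed to the bench: grey base, round under the turntable, with a bed 110 mm wide and 12 mm thick that runs 400 mm out under the lamp. Origin on the bench, on the turntable's axis; z up; +x runs along the bed from the turntable to the lamp: an egg squarely in front of the lamp is at x = 95 mm, y = 0 in this frame. Its place and yaw vary.
- turntable: aluminium turntable on the stand, 256 mm across, top 38 mm above the bench, turning endlessly and easily (under 0.05 N m) on its upright axis. Origin on the bench on the axis, z up, +x towards the extra-large egg's cup; six cups at 60 degree steps, 95 mm from the axis (one empty), of rubber prongs, 60 mm across, to 78 mm above the bench. Starts with that egg at least 45 degrees from the lamp.
- knob (a point): centre of the black round knob on the turntable's axis, fixed to it: 46 mm across, 36 mm tall (122 to 158 mm above the bench), the point 140 mm above the bench, higher than all the eggs. It can be gripped from above at any yaw.
- big_egg_mid (a point): the extra-large egg, 51 mm across and 66 mm tall, clearly bigger than the other four and of the same brown; loose, standing point down in its cup. The point is its centre; its top is 111 mm above the bench.
- egg1_mid (a point): an ordinary egg standing in a cup of the turntable, 41 mm across and 52 mm tall; the point is its centre. Brown like all the others.
- egg2_mid (a point): an ordinary egg standing in a cup of the turntable, 42 mm across and 54 mm tall; the point is its centre. Brown like all the others.
- egg3_mid (a point): an ordinary egg standing in a cup of the turntable, 40 mm across and 51 mm tall; the point is its centre. Brown like all the others.
- egg4_mid (a point): an ordinary egg standing in a cup of the turntable, 42 mm across and 54 mm tall; the point is its centre. Brown like all the others.
- snout (a point): centre of the black rubber ring (52 mm across) at the lamp's front, facing the eggs along -x of the stand, 76 mm above the bench. With the lamp home it is 139 mm from the turntable's axis and clear of everything. Behind it the lamp housing is a grey finned cylinder 72 mm across, its top 112 mm above the bench.
- lamp (a joint): slide of the lamp on the bed, m: 0 fully back, growing as the lamp is pushed towards the turntable (-x of the stand), 0.060 home against its stop. Starts between 0 and 0.022; takes about 3 N to push and stays where it is left.
- handle_grip (a point): centre of the black T-handle's bar, on an upright shaft at the back of the lamp: bar 64 mm long, 16 mm wide, 24 mm tall (136 to 160 mm above the bench; the point at 148). It rides with the lamp, so the lamp can be pushed by it; it is 322 mm from the turntable's axis with the lamp fully back, 262 mm with it home. For the bar's direction see handle.
- handle (a joint): T-handle, rad, growing clockwise from above: 0 unlocked (start), 1.31 locked at its stop. At 0 the bar's long side lies 15 degrees clockwise of the stand's x axis, at 1.31 square across the bed. A bolt at the shaft's foot swings out in front of a cheek plate's end: it passes only with the lamp within 3 mm of home, then bars its way back. About 0.12 N m; stays where left.
- rubber_stamp: wooden hand stamp standing on the bench beside the bed, 60 x 28 mm, 80 mm tall, loose; to be left alone
- tape_roll: roll of brown packing tape lying flat beside the bed, 100 mm across, 48 mm tall, loose; to be left alone
- carton: clear six-egg pack with five eggs, 105 x 155 mm, 61 mm tall, loose; to be left alone
- spray_bottle: white spray bottle with blue head, 74 mm across, 190 mm tall, loose; to be left alone
Mind the look-alikes: they are no part of the job. What is shaped like the part that bears big_egg_mid but red or white is not meant.

How it is judged:
By the outcome, as a careful person would: the job done as asked, in the order asked, and still so for the second after the job is handed in, while the arm keeps its last pose, push and grip.
It also fails if it takes over 51 s, if anything falls off the work surface, if the arm or the gripper's body presses on something with over 40 N, if the wrist force passes 120 N, or if a joint passes its speed limit or range.

## Robot

A 6-joint arm with a two-finger parallel gripper is mounted at the origin on the work surface. World frame = base frame: x ahead of the robot, y to its left, z up, the work surface at z = 0. Lengths are in m, angles in rad, forces in N, time in s.
With the tool pointing down it reaches from about 0.275 to 1 m from the base axis. Payload 8.4 kg.
Tool frame: the origin (TCP) lies at the very end of the fingers, on their centre line; the grasp point (between the pads) lies 19 mm behind it; z points along the fingers, y is the line along which they close (so a half turn about z gives the same grasp; the last joint's range is limited). The gripper opens to 85 mm and grips with 20 to 120 N. Pads are 22 mm wide; open, the fingers measure 114 mm over their backs; the gripper's body (76 mm by 85 mm) begins 54 mm behind the grasp point. The pads swing forward as they close: fully open they stand 13 mm farther back than shut.
Start: joints at [-1.298, 0.353, 1.633, -0, 1.155, -0.002], TCP at [0.17, -0.602, 0.231] pointing down, gripper open.
Joint ranges: [-2.63, 2.63], [-0.92, 2.1], [0.06, 2.66], [-1.3, 4.44], [0, 2.69], [-3.02, 3.02]. Speed limits (rad/s): [2.22, 2.22, 2.79, 3.14, 3.14, 3.14].

## Interface

Orientations are given as a unit quaternion [w, x, y, z].
In Python, from workcell import arm gives the robot as it stands.
- The arm moves only by the tool step_arm, never from a script. Its argument "deltas" is a list of rows, each a list of 3 entries, a list of its own where there are three numbers: the shift along the tool's x, y, z in cm, then the turn, a rotation vector about the tool's x, y, z in rad, then the opening, from -1 (shut) to 1 (fully open). In form: [[[x, y, z], [rx, ry, rz], jaw], ...]. A call has 1 to 12 rows; each row shifts and turns the commanded pose from where the row before left it, along the tool's axes as they then stand; what a row does not reach is not made up. A row lasts 1/10 s, in which the tool goes at most 50 mm and 8.59 degrees, less where a joint would pass 70% of its speed; a pose out of reach is approached as far as the arm can. A call with a gripper value outside its range is refused whole. The fingers move at their own pace and stop on an object; "grip_force" is the grip in N (left out, the last holds). Time passes only in rows, so rows that do not move let the fingers close. It gives the time, the measured TCP pose, the force, the opening and the grip force at its end, in the units of the state.
- arm.read_state(): the state, without advancing time (a new reading comes with each control period).
- arm.camera(name): name is "scene" or "top"; returns the picture (480x640x3 uint8, red, green, blue); there is no depth.
- arm.camera_info(name): a dict with "camera_matrix" (3x3 intrinsics, pixels), "distortion" ([k1, k2, p1, p2, k3] as OpenCV has them; the pictures are not rectified), "R" (3x3) and "t" (3): a world point X has camera coordinates R X + t. Camera axes: x right, y down, z forward; pixel columns grow to the right and rows downward; lengths in m; the calibration is good to about 2 mm. A picture is of the moment at which its call begins. camera_info takes no time and is no camera call.
- arm.sign_off(): hands the job in; it is judged then, once.
The state is a dict: "time": time; "q": joint angles; "qvel": joint speeds; "tau": joint torques, N m; "ee_pos": TCP position; "tcp_rot": TCP orientation; "force": force on the tool from outside, world axes, zero at the start; "moment": the same for the moment, N m; "grip_width": finger opening in m; "finger_force": force on a finger pad.
Only numpy, scipy, OpenCV 4.12 (cv2) and the standard library are available. Lean on these libraries where they do the work, as an engineer would, in place of code of your own. Each camera call takes 0.05 s, during which the arm holds its last target. There are 200 camera calls.

## Working session

There is one attempt and no reset: what is moved stays moved. The work goes in short steps, Python scripts to look and compute and a tool call to move; the robot and the scene stay as the last step left them, time stands still between calls to the robot, and variables do not carry over. Pictures are saved under pics/ and viewed, at most 10 in all, crops included, and the job is handed in when it is done.

Besides the shell and the picture viewer there is one more tool, called after "Emit:" as name([rows], argument=value, ...), one row to a line, values as JSON. step_arm: Moves the arm, as the interface text tells. Its arguments: {"type":"object","properties":{"deltas":{"type":"array","items":{"type":"array"}},"grip_force":{"type":"number"}},"required":["deltas"]}

```bash
mkdir -p pics
cat > h.py <<'E'
import numpy as np, cv2
from workcell import arm
def ci(n):
    c=arm.camera_info(n); return [np.array(c[k],float) for k in("camera_matrix","distortion","R","t")]
def toworld(n,uv,z):
    K,D,R,t=ci(n); p=cv2.undistortPoints(np.array(uv,float).reshape(-1,1,2),K,D).reshape(-1,2)
    d=np.c_[p,np.ones(len(p))]@R; c=-R.T@t
    return c+d*((np.resize(z,len(d))-c[2])/d[:,2])[:,None]
def proj(n,X):
    K,D,R,t=ci(n); return cv2.projectPoints(np.array(X,float).reshape(-1,3),cv2.Rodrigues(R)[0],t,K,D)[0].reshape(-1,2)
def snap(n,f):
    im=cv2.cvtColor(arm.camera(n),cv2.COLOR_RGB2BGR); cv2.imwrite(f,im); return im
E
python3 - <<'E'
from h import *
for n in("scene","top"):
    snap(n,f"pics/{n}0.png"); K,D,R,t=ci(n); print(n,(-R.T@t).round(3),R.round(2).tolist())
print(arm.read_state())
E
```

```text
scene [1.377 0.36  1.142] [[-0.38, 0.92, -0.01], [0.68, 0.27, -0.68], [-0.63, -0.27, -0.73]]
top [ 0.369 -0.012  1.085] [[-0.02, -1.0, -0.02], [-0.99, 0.03, -0.14], [0.14, 0.02, -0.99]]
{'time': 0.1, 'q': array([-1.29839220e+00,  3.53567929e-01,  1.63406977e+00,  1.75361139e-05,
        1.15519336e+00, -2.39360710e-03]), 'qvel': array([ 0.00066515,  0.00066903, -0.00116337,  0.00057805, -0.00045544,
       -0.00118735]), 'tau': array([-4.63673841e-04, -6.06358910e+01, -3.42819679e+01,  1.34620277e-05,
        3.92734772e-03,  6.25924230e-06]), 'ee_pos': array([ 0.1694885 , -0.60113293,  0.23063931]), 'tcp_rot': array([-6.14647154e-04,  9.90575912e-01,  1.36963425e-01, -7.53953410e-05]), 'force': array([-0.05067769, -0.03348621,  0.4146016 ]), 'moment': array([-0.00794422,  0.05767866,  0.02042908]), 'finger_force': 0.0, 'grip_width': 0.08569157795163589}
```

View pics/top0.png

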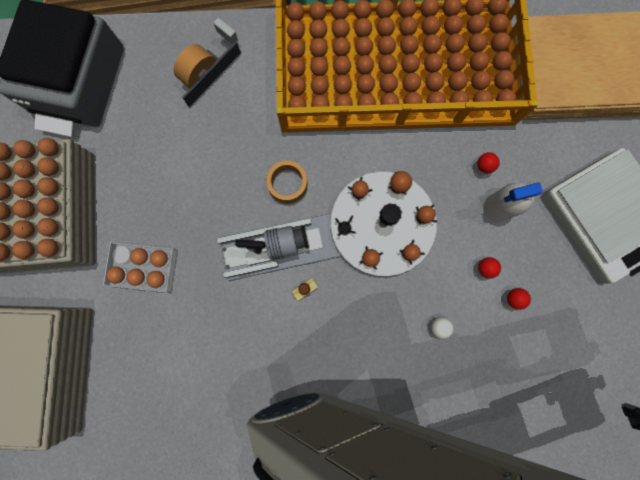

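View pics/scene0.png

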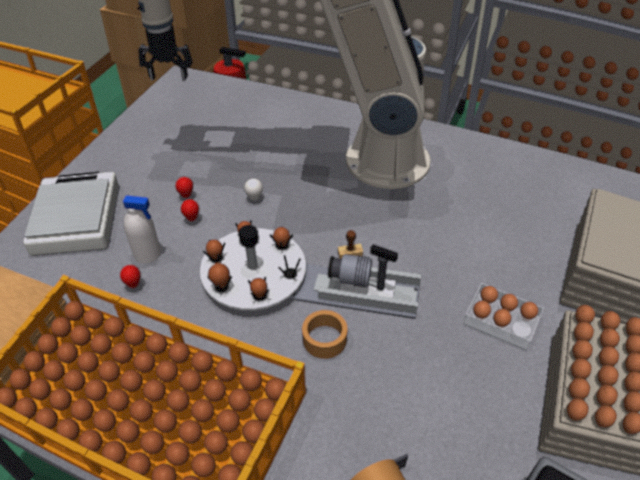

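Top view: knob (390,215), handle bar about (250,244), snout (313,238), empty cup (345,228). Candidates for the extra-large egg are (360,189), (401,181), (426,214), (412,252) and (371,258). (401,181) looks the biggest, and in the scene view it is (219,275). The red and white balls on the bench don't count.

Run:
```python
from h import *
im=cv2.imread("pics/top0.png")[160:285,210:450]
cv2.imwrite("pics/c0.png",cv2.resize(im,None,fx=3.33,fy=3.33,interpolation=cv2.INTER_CUBIC))
```

```text
(no output)
```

View pics/c0.png

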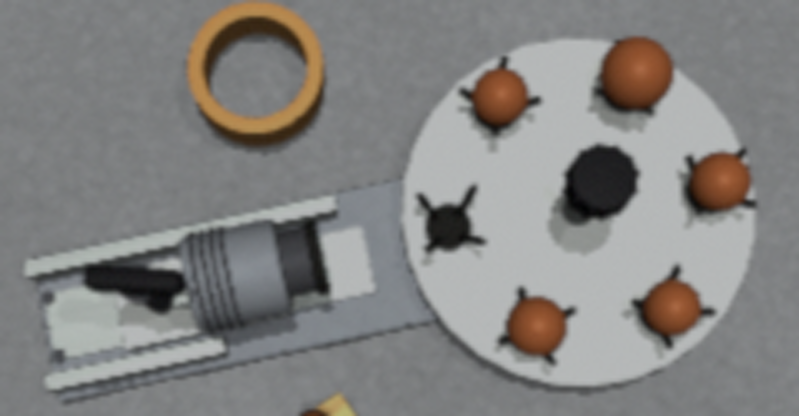

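The crop confirms that the egg at crop (637,73) is clearly the largest. Disc centre is crop (579,213), knob top (602,180), T-bar about (86..185, 275..283), and the bed's lower edge runs (65,400) to (435,322).

```bash
cat >> h.py <<'E'
def crop(p): return np.array(p,float)/3.33+[210,160]-.35
E
python3 - <<'E'
from h import *
W=lambda p,z: toworld("top",crop(p),z)
disc=W([(579.5,213)],.038)[0]; knob=W([(602,179)],.158)[0]
print("disc",disc,"knob",knob)
egg=W([(637,73)],.085)[0]; print("egg",egg)
bar=W([(86,276),(185,282)],.155); print("bar",bar,bar.mean(0))
e=W([(65,400),(435,322)],.012); d=e[1]-e[0]; print("bed x yaw",np.degrees(np.arctan2(-d[1],-d[0])))
r=W([(25,268),(335,203)],.03); d=r[1]-r[0]; print("rail yaw",np.degrees(np.arctan2(-d[1],-d[0])))
h=bar.mean(0)-knob; print("handle dir",np.degrees(np.arctan2(h[1],h[0])),np.linalg.norm(h[:2]))
g=egg-knob; print("egg dir",np.degrees(np.arctan2(g[1],g[0])),np.linalg.norm(g[:2]))
# refine table angle from all cups
c=[(637,73,.08),(722,183,.072),(673,307,.072),(537,326,.072),(500,97,.072)]
for u,v,z in c:
    g=W([(u,v)],z)[0]-knob; print(np.degrees(np.arctan2(g[1],g[0])),np.linalg.norm(g[:2]))
d=bar[0]-bar[1];print("bar ang",np.degrees(np.arctan2(d[1],d[0])),np.linalg.norm(d))
s=W([(327,257)],.076)[0]-knob;print("snout",np.linalg.norm(s[:2]),np.degrees(np.arctan2(s[1],s[0])))
E
```

```text
disc [ 0.54364838 -0.16820216  0.038     ] knob [ 0.54531648 -0.16573564  0.158     ]
egg [ 0.63389681 -0.20596913  0.085     ]
bar [[0.49180279 0.16719713 0.155     ]
 [0.48622624 0.10343568 0.155     ]] [0.48901452 0.13531641 0.155     ]
bed x yaw 100.45972475837415
rail yaw 100.42691892879496
handle dir 100.59294037551824 0.306271524769593
egg dir -24.427711243632498 0.09728930046388824
-24.62170284884302 0.09889796617188489
-83.47132976761883 0.09850219236968866
-141.91059653024547 0.09534169607721005
157.43346457070152 0.0928803931178686
35.284023764750366 0.09482516583106065
bar ang 85.00165822308844 0.06400484346494381
snout 0.18299182050432183 100.77555964856238
```

Emit:
step_arm([
  [[0, 0, 0], [0, 0, -0.135], 1],
  [[0, 0, 0], [0, 0, -0.135], 1],
  [[0, 0, 0], [0, 0, -0.135], 1],
  [[0, 0, 0], [0, 0, -0.135], 1],
  [[0, 0, 0], [0, 0, -0.135], 1],
  [[0, 0, 0], [0, 0, -0.135], 1],
  [[0, 0, 0], [0, 0, -0.135], 1],
  [[0, 0, 0], [0, 0, -0.135], 1],
  [[0, 0, 0], [0, 0, -0.135], 1],
  [[3, 1, 0], [0, 0, 0], 1],
  [[4, 1.4, 0], [0, 0, 0], 1],
  [[4, 1.4, 0], [0, 0, 0], 1],
])

```text
time: 1.3
ee_pos: [0.2164, -0.4936, 0.2307]
tcp_rot: [-0.0, 0.736, 0.677, 0.0]
force: [0.9, 0.9, 0.2]
grip_width: 0.0852
finger_force: 0.0
```

Emit:
step_arm([
  [[4, 1.4, 0], [0, 0, 0], 1],
  [[4, 1.4, 0], [0, 0, 0], 1],
  [[4, 1.4, 0], [0, 0, 0], 1],
  [[4, 1.4, 0], [0, 0, 0], 1],
  [[4, 1.4, 0], [0, 0, 0], 1],
  [[4, 1.4, 0], [0, 0, 0], 1],
  [[4, 1.4, 0], [0, 0, 0], 1],
  [[4, 1.4, 0], [0, 0, 0], 1],
  [[4, 1.4, 0], [0, 0, 0], 1],
  [[4, 1.4, 0], [0, 0, 0], 1],
  [[4, 1.4, 0], [0, 0, 0], 1],
  [[0, 0, 0], [0, 0, 0], 1],
])

```text
time: 2.5
ee_pos: [0.4069, -0.0651, 0.2313]
tcp_rot: [-0.0, 0.734, 0.68, 0.001]
force: [0.2, 0.4, -0.5]
grip_width: 0.0849
finger_force: 0.0
```

Emit:
step_arm([
  [[3.5, 1.1, 0], [0, 0, 0], 1],
  [[3.5, 1.1, 0], [0, 0, 0], 1],
  [[3.5, 1.1, 0], [0, 0, 0], 1],
  [[3.5, 1.1, 0], [0, 0, 0], 1],
  [[3.5, 1.1, 0], [0, 0, 0], 1],
  [[3.1, 1, 0], [0, 0, 0], 1],
  [[0, 0, 2], [0, 0, 0], 1],
  [[0, 0, 2], [0, 0, 0], 1],
  [[0, 0, 0], [0, 0, 0], 1],
  [[0, 0, 0], [0, 0, 0], 1],
])

```text
time: 3.5
ee_pos: [0.4867, 0.1306, 0.1913]
tcp_rot: [-0.0, 0.735, 0.678, -0.001]
force: [-0.1, -0.5, 0.4]
grip_width: 0.0856
finger_force: 0.0
```

Run:
```python
from h import *
print(arm.read_state()["ee_pos"])
im=snap("scene","pics/s1.png"); print(proj("scene",[.489,.135,.148]))
cv2.imwrite("pics/c1.png",cv2.resize(im[190:340,300:480],None,fx=4,fy=4,interpolation=cv2.INTER_CUBIC))
```

```text
[0.48668084 0.13063693 0.19125738]
[[382.64332515 252.83496415]]
```

View pics/c1.png

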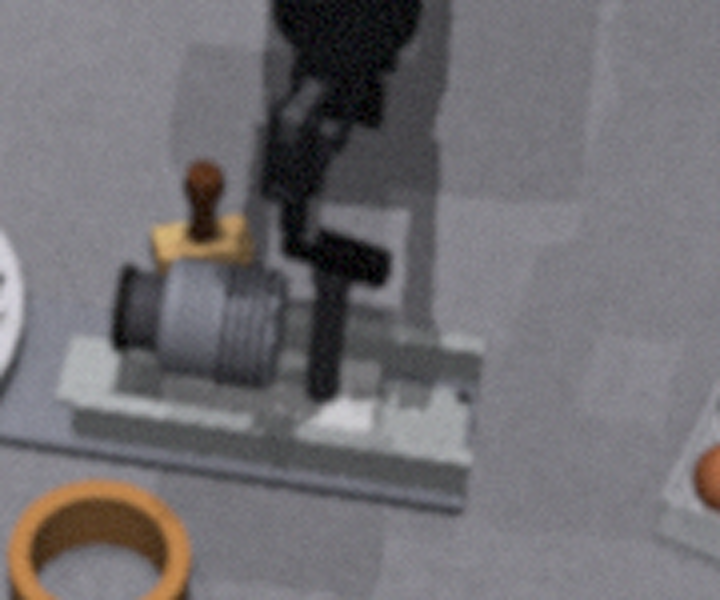

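The bar is where I measured it: its shaft is at crop (331,275), which matches the predicted pixel (382.6,252.8). Next I go down and grip.

Emit:
step_arm([
  [[0.4, 0.2, 1], [0, 0, 0], 1],
  [[0, 0, 1.5], [0, 0, 0], 1],
  [[0, 0, 1.5], [0, 0, 0], 1],
  [[0, 0, 1.3], [0, 0, 0], 1],
  [[0, 0, 0.8], [0, 0, 0], 1],
  [[0, 0, 0], [0, 0, 0], 1],
  [[0, 0, 0], [0, 0, 0], -1],
  [[0, 0, 0], [0, 0, 0], -1],
  [[0, 0, 0], [0, 0, 0], -1],
  [[0, 0, 0], [0, 0, 0], -1],
  [[0, 0, 0], [0, 0, 0], -1],
  [[0, 0, 0], [0, 0, 0], -1],
], grip_force=40)

```text
time: 4.75
ee_pos: [0.4876, 0.1348, 0.1307]
tcp_rot: [-0.001, 0.735, 0.678, -0.001]
force: [-8.6, -1.7, 11.0]
grip_width: 0.0154
finger_force: 40.0
```

Emit:
step_arm([
  [[-0.48, 0.13, 0], [0, 0, 0], -1],
  [[-0.48, 0.13, 0], [0, 0, 0], -1],
  [[-0.48, 0.13, 0], [0, 0, 0], -1],
  [[-0.48, 0.13, 0], [0, 0, 0], -1],
  [[-0.48, 0.13, 0], [0, 0, 0], -1],
  [[-0.48, 0.13, 0], [0, 0, 0], -1],
  [[-0.48, 0.13, 0], [0, 0, 0], -1],
  [[-0.48, 0.13, 0], [0, 0, 0], -1],
  [[0, 0, 0], [0, 0, 0], -1],
  [[0, 0, 0], [0, 0, 0], -1],
])

```text
time: 5.75
ee_pos: [0.4951, 0.0953, 0.1307]
tcp_rot: [-0.001, 0.735, 0.678, -0.001]
force: [-8.1, -4.0, 9.9]
grip_width: 0.0154
finger_force: 39.9
```

Emit:
step_arm([
  [[-0.2, 0.05, 0], [0, 0, 0], -1],
  [[-0.2, 0.05, 0], [0, 0, 0], -1],
  [[0, 0, 0], [0, 0, 0], -1],
])

```text
time: 6.05
ee_pos: [0.4958, 0.0917, 0.1307]
tcp_rot: [-0.001, 0.735, 0.678, -0.001]
force: [-7.1, -0.1, 10.0]
grip_width: 0.0157
finger_force: 39.8
```

Emit:
step_arm([
  [[-0.2, 0.05, 0], [0, 0, 0], -1],
  [[-0.1, 0.03, 0], [0, 0, 0], -1],
  [[0, 0, 0], [0, 0, 0], -1],
])

```text
time: 6.35
ee_pos: [0.4963, 0.0888, 0.1307]
tcp_rot: [-0.001, 0.735, 0.678, -0.001]
force: [-7.9, 1.1, 10.2]
grip_width: 0.0152
finger_force: 39.8
```

Emit:
step_arm([
  [[-0.2, 0.05, 0], [0, 0, 0], -1],
  [[0, 0, 0], [0, 0, 0], -1],
])

```text
time: 6.55
ee_pos: [0.4964, 0.0885, 0.1307]
tcp_rot: [-0.002, 0.736, 0.677, -0.0]
force: [-9.3, 13.3, 9.5]
grip_width: 0.015
finger_force: 39.8
```

Emit:
step_arm([
  [[-0.2, 0.05, 0], [0, 0, 0], -1],
  [[0, 0, 0], [0, 0, 0], -1],
])

```text
time: 6.75
ee_pos: [0.4964, 0.0883, 0.1307]
tcp_rot: [-0.003, 0.736, 0.677, 0.001]
force: [-12.0, 25.2, 9.1]
grip_width: 0.0157
finger_force: 39.7
```

Emit:
step_arm([
  [[0.2, 0, 0], [0, 0, 0], -1],
  [[0, 0, 0], [0, 0, 0.1], -1],
  [[0, 0, 0], [0, 0, 0.1], -1],
  [[0, 0, 0], [0, 0, 0.1], -1],
  [[0, 0, 0], [0, 0, 0.1], -1],
  [[0, 0, 0], [0, 0, 0], -1],
])

```text
time: 7.35
ee_pos: [0.4956, 0.0888, 0.1306]
tcp_rot: [-0.003, 0.856, 0.516, -0.002]
force: [-14.4, 14.4, 14.3]
grip_width: 0.0153
finger_force: 40.5
```

Emit:
step_arm([
  [[-0.1, -0.2, 0], [0, 0, 0.1], -1],
  [[0, 0, 0], [0, 0, 0.1], -1],
  [[0, 0, 0], [0, 0, 0.1], -1],
  [[0, 0, 0], [0, 0, 0.1], -1],
  [[0, 0, 0], [0, 0, 0.1], -1],
  [[0, 0, 0], [0, 0, 0], -1],
])

```text
time: 7.95
ee_pos: [0.4947, 0.0894, 0.1307]
tcp_rot: [-0.002, 0.958, 0.288, -0.001]
force: [-10.1, 18.2, 9.1]
grip_width: 0.0153
finger_force: 40.0
```

Emit:
step_arm([
  [[0, 0, 0], [0, 0, 0.1], -1],
  [[0, 0, 0], [0, 0, 0.1], -1],
  [[0, 0, 0], [0, 0, 0.1], -1],
  [[0, 0, 0], [0, 0, 0.1], -1],
  [[0, 0, 0], [0, 0, 0], -1],
])

```text
time: 8.45
ee_pos: [0.4944, 0.0901, 0.1307]
tcp_rot: [-0.003, 0.996, 0.092, -0.001]
force: [-10.9, 22.8, 9.7]
grip_width: 0.0153
finger_force: 40.2
```

```bash
python3 -c "
from h import *
s=arm.read_state();q=s['tcp_rot'];print(s['moment'],s['force'],np.degrees(2*np.arctan2(q[2],q[1])),s['q'])"
```

```text
[3.36177314 1.59245764 0.04675337] [-10.89618744  22.77122346   9.7262028 ] 10.605453542194589 [0.17330032 0.29347139 1.98098223 0.00767162 0.86951831 1.5540399 ]
```

Emit:
step_arm([
  [[0, 0, 0], [0, 0, 0.05], -1],
  [[0, 0, 0], [0, 0, 0], -1],
])

```text
time: 8.65
ee_pos: [0.4944, 0.0901, 0.1307]
tcp_rot: [-0.002, 0.998, 0.07, -0.001]
force: [-11.8, 24.1, 9.8]
grip_width: 0.0159
finger_force: 59.3
```

```bash
python3 -c "
from h import *
s=arm.read_state();q=s['tcp_rot'];print(s['moment'],s['force'],np.degrees(2*np.arctan2(q[2],q[1])),s['q'])"
```

```text
[3.59825625 1.6642284  1.58960771] [-11.77880719  24.1381873    9.81710247] 7.990519496910468 [0.17361171 0.29340716 1.98098907 0.00684515 0.86962355 1.60052491]
```

The handle is at its stop: 75° turned, and the moment rose to 1.6 N m. Release it and go to the knob.

Emit:
step_arm([
  [[0, 0, 0], [0, 0, 0], 0],
  [[0, 0, 0], [0, 0, 0], 0.3],
  [[0, 0, 0], [0, 0, 0], 0.3],
  [[0, 0, 0], [0, 0, 0], 0.3],
  [[0, 0, -1], [0, 0, 0], 0.3],
  [[0, 0, -2], [0, 0, 0], 0.3],
  [[0, 0, -3], [0, 0, 0], 0.3],
  [[0, 0, -3], [0, 0, 0], 1],
  [[0, 0, 0], [0, 0, 0], 1],
])

```text
time: 9.55
ee_pos: [0.4989, 0.087, 0.2248]
tcp_rot: [-0.0, 0.998, 0.07, 0.004]
force: [-0.9, -0.2, 1.0]
grip_width: 0.0818
finger_force: 0.0
```

Run:
```python
from h import *
s=arm.read_state();q=s['tcp_rot'];print(s['ee_pos'],np.degrees(2*np.arctan2(q[2],q[1])))
print(proj("top",[[.4944,.0901,.16],[.5437,-.168,.038]]))
im=snap("top","pics/t2.png")[160:285,210:450]
cv2.imwrite("pics/c2.png",cv2.resize(im,None,fx=3.33,fy=3.33,interpolation=cv2.INTER_CUBIC))
```

```text
[0.49886383 0.08697688 0.22482848] 7.993248989912381
[[271.13123594 240.06795993]
 [383.58885074 223.5950971 ]]
```

Emit:
step_arm([
  [[0.2, 3, 0], [0, 0, 0], 1],
  [[0.2, 4, 0], [0, 0, 0], 1],
  [[0.2, 4, 0], [0, 0, 0], 1],
  [[0.2, 4, 0], [0, 0, 0], 1],
  [[0.2, 4, 0], [0, 0, 0], 1],
  [[0.2, 4, 0], [0, 0, 0], 1],
  [[0.1, 3, 0], [0, 0, 0], 1],
  [[0, 0, 0], [0, 0, 0], 1],
  [[0, 0, 0], [0, 0, 0], 1],
])

```text
time: 10.5
ee_pos: [0.5447, -0.1691, 0.2193]
tcp_rot: [-0.0, 0.998, 0.069, -0.001]
force: [-0.1, 0.2, 0.6]
grip_width: 0.0856
finger_force: 0.0
```

Run:
```python
from h import *
s=arm.read_state();q=s['tcp_rot'];a=2*np.arctan2(q[2],q[1]);print(s['ee_pos'],np.degrees(a),s['q'][5])
d=np.array([.544,-.167])-s['ee_pos'][:2]; print("tool dx,dy cm",100*(d@[np.cos(a),np.sin(a)]),100*(d@[np.sin(a),-np.cos(a)]))
im=snap("top","pics/t3.png")[160:285,210:450]
cv2.imwrite("pics/c3.png",cv2.resize(im,None,fx=3.33,fy=3.33,interpolation=cv2.INTER_CUBIC))
```

```text
[ 0.54467486 -0.16914128  0.21931491] 7.907322151088881 1.1287689977259574
tool dx,dy cm -0.037386507349688125 -0.22137586856752106
```

View pics/c3.png

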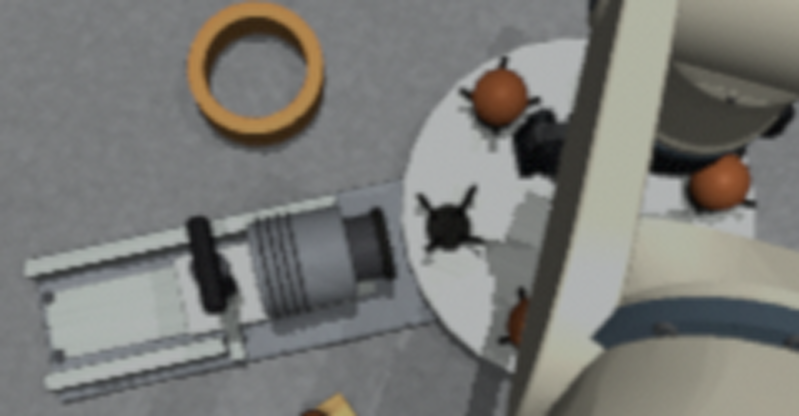

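The lamp is home. The bar runs square across the bed, (200,220) to (217,308), and the bolt is out at (233,340). Next I go down on the knob and grip.

Emit:
step_arm([
  [[0, -0.2, 2], [0, 0, 0], 1],
  [[0, 0, 2], [0, 0, 0], 1],
  [[0, 0, 2], [0, 0, 0], 1],
  [[0, 0, 2], [0, 0, 0], 1],
  [[0, 0, 1.5], [0, 0, 0], 1],
  [[0, 0, 0], [0, 0, 0], 1],
  [[0, 0, 0], [0, 0, 0], 0.4],
  [[0, 0, 0], [0, 0, 0], 0.2],
  [[0, 0, 0], [0, 0, 0], 0],
  [[0, 0, 0], [0, 0, 0], -0.2],
  [[0, 0, 0], [0, 0, 0], -1],
  [[0, 0, 0], [0, 0, 0], -1],
], grip_force=40)

```text
time: 11.75
ee_pos: [0.5456, -0.1663, 0.1265]
tcp_rot: [-0.0, 0.998, 0.07, 0.001]
force: [-2.0, 5.0, 5.6]
grip_width: 0.0432
finger_force: 40.4
```

Emit:
step_arm([
  [[0, 0, 0], [0, 0, -0.02], -1],
  [[0, 0, 0], [0, 0, -0.04], -1],
  [[0, 0, 0], [0, 0, -0.06], -1],
  [[0, 0, 0], [0, 0, -0.08], -1],
  [[0, 0, 0], [0, 0, -0.08], -1],
  [[0, 0, 0], [0, 0, -0.08], -1],
  [[0, 0, 0], [0, 0, -0.08], -1],
  [[0, 0, 0], [0, 0, -0.08], -1],
  [[0, 0, 0], [0, 0, -0.06], -1],
  [[0, 0, 0], [0, 0, -0.04], -1],
  [[0, 0, 0], [0, 0, -0.02], -1],
  [[0, 0, 0], [0, 0, 0], -1],
])

```text
time: 12.95
ee_pos: [0.5455, -0.1662, 0.1265]
tcp_rot: [-0.0, 0.925, 0.38, 0.001]
force: [-1.2, 5.8, 5.4]
grip_width: 0.043
finger_force: 40.4
```

Emit:
step_arm([
  [[0, 0, 0], [0, 0, -0.02], -1],
  [[0, 0, 0], [0, 0, -0.04], -1],
  [[0, 0, 0], [0, 0, -0.08], -1],
  [[0, 0, 0], [0, 0, -0.08], -1],
  [[0, 0, 0], [0, 0, -0.08], -1],
  [[0, 0, 0], [0, 0, -0.08], -1],
  [[0, 0, 0], [0, 0, -0.08], -1],
  [[0, 0, 0], [0, 0, -0.08], -1],
  [[0, 0, 0], [0, 0, -0.08], -1],
  [[0, 0, 0], [0, 0, -0.08], -1],
  [[0, 0, 0], [0, 0, -0.04], -1],
  [[0, 0, 0], [0, 0, -0.02], -1],
])

```text
time: 14.15
ee_pos: [0.5454, -0.1661, 0.1265]
tcp_rot: [-0.0, 0.718, 0.696, 0.001]
force: [-1.4, 6.7, 7.2]
grip_width: 0.0429
finger_force: 40.5
```

Emit:
step_arm([
  [[0, 0, 0], [0, 0, -0.02], -1],
  [[0, 0, 0], [0, 0, -0.04], -1],
  [[0, 0, 0], [0, 0, -0.08], -1],
  [[0, 0, 0], [0, 0, -0.08], -1],
  [[0, 0, 0], [0, 0, -0.08], -1],
  [[0, 0, 0], [0, 0, -0.08], -1],
  [[0, 0, 0], [0, 0, -0.08], -1],
  [[0, 0, 0], [0, 0, -0.08], -1],
  [[0, 0, 0], [0, 0, -0.08], -1],
  [[0, 0, 0], [0, 0, -0.06], -1],
  [[0, 0, 0], [0, 0, -0.04], -1],
  [[0, 0, 0], [0, 0, -0.02], -1],
])

```text
time: 15.35
ee_pos: [0.5452, -0.1662, 0.1265]
tcp_rot: [-0.0, 0.417, 0.909, 0.001]
force: [-2.9, 5.4, 6.7]
grip_width: 0.0432
finger_force: 40.6
```

Run:
```python
from h import *
s=arm.read_state();q=s['tcp_rot'];a=2*np.arctan2(q[2],q[1]);print(s['ee_pos'],np.degrees(a),s['q'][5],s['force'])
im=snap("top","pics/t4.png"); sc=snap("scene","pics/s4.png")
im=cv2.resize(im[160:285,210:450],None,fx=3.33,fy=3.33,interpolation=cv2.INTER_CUBIC)
cv2.imwrite("pics/c4.png",im)
sc=cv2.resize(sc[200:350,170:390],None,fx=3.6,fy=3.6,interpolation=cv2.INTER_CUBIC); cv2.imwrite("pics/c5.png",sc)
```

```text
[ 0.54519451 -0.16617901  0.12649898] 130.69373674888993 -1.0103028394697677 [-2.85782425  5.40196584  6.68136909]
```

View pics/c4.png

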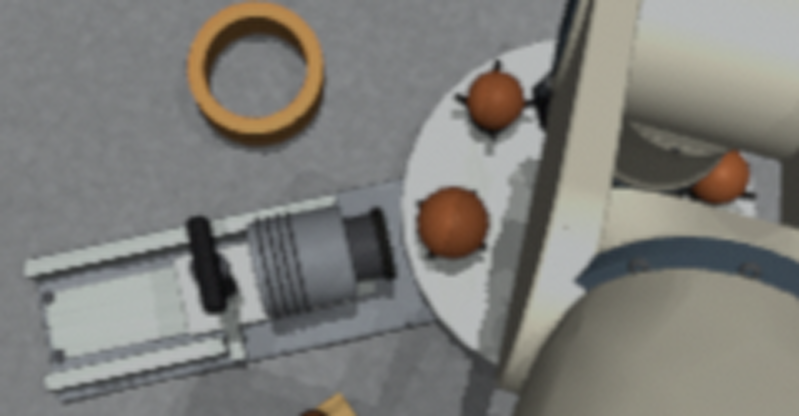

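View pics/c5.png

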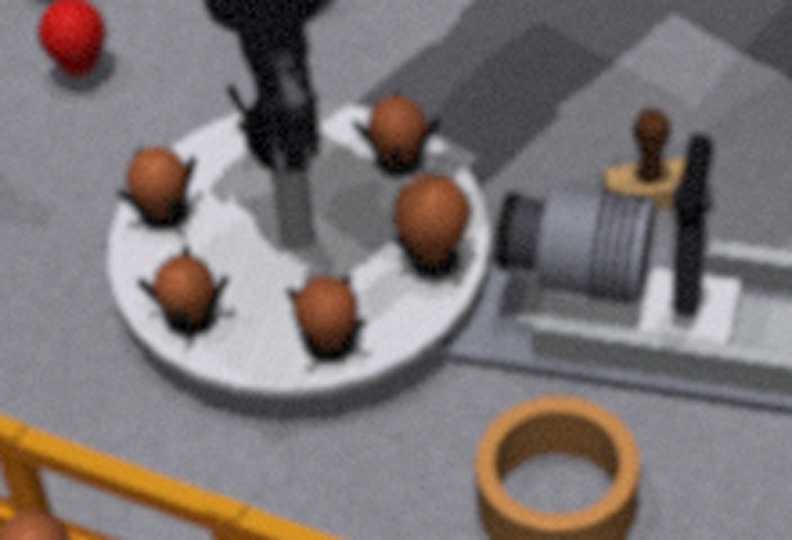

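Run:
```python
from h import *
W=lambda p,z: toworld("top",crop(p),z)
for ax in ([.5452,-.1662],[.5437,-.168],[.5445,-.167]):
    o=[]
    for u,v,z in [(453,222,.080),(496,100,.072),(500,97,.072),(637,73,.08)]:
        g=W([(u,v)],z)[0][:2]-ax; o.append((np.degrees(np.arctan2(g[1],g[0])).round(2),np.linalg.norm(g).round(4)))
    print(ax,o)
    for y in (100.0,100.5,101): 
        a=np.radians(y); print(y,(proj("top",[*(np.array(ax)+.095*np.array([np.cos(a),np.sin(a)])),.080])-[210,160]+.35)*3.33)
# bed centre line: upper bed edge near disc, lower edge ; snout front centre
e=W([(65,400),(435,322)],.012); 
e=e[:,:2]; d=(e[0]-e[1])/np.linalg.norm(e[0]-e[1]); 
for ax in ([.5452,-.1662],[.5437,-.168]):
    v=np.array(ax)-e[1]; print("axis to bed edge (should be 55mm)",d[0]*v[1]-d[1]*v[0], np.degrees(np.arctan2(d[1],d[0])))
# egg as silhouette via color for precise centroid
im=cv2.imread("pics/t4.png"); hsv=cv2.cvtColor(im,cv2.COLOR_BGR2HSV); m=((hsv[...,0]<15)&(hsv[...,1]>120)).astype(np.uint8)
n,l,st,c=cv2.connectedComponentsWithStats(m)
for i in range(1,n):
    if 300<c[i][0]<450 and 170<c[i][1]<290 and st[i,4]>30: print(c[i],st[i])
```

```text
[0.5452, -0.1662] [(np.float64(97.72), np.float64(0.0929)), (np.float64(37.63), np.float64(0.0952)), (np.float64(35.47), np.float64(0.0952)), (np.float64(-24.35), np.float64(0.0988))]
100.0 [[451.08757312 227.75709413]]
100.5 [[451.34128869 228.91209581]]
101 [[451.60525728 230.06521191]]
[0.5437, -0.168] [(np.float64(96.67), np.float64(0.0945)), (np.float64(37.93), np.float64(0.0975)), (np.float64(35.82), np.float64(0.0975)), (np.float64(-23.05), np.float64(0.0995))]
100.0 [[453.75959923 229.82153162]]
100.5 [[454.01368026 230.97704719]]
101 [[454.27801656 232.13067662]]
[0.5445, -0.167] [(np.float64(97.23), np.float64(0.0936)), (np.float64(37.75), np.float64(0.0963)), (np.float64(35.62), np.float64(0.0962)), (np.float64(-23.76), np.float64(0.0991))]
100.0 [[452.27666288 228.72193222]]
100.5 [[452.53054216 229.87717313]]
101 [[452.79467551 231.03052821]]
axis to bed edge (should be 55mm) -0.055312787985400014 100.45972475837415
axis to bed edge (should be 55mm) -0.05351093407048976 100.45972475837415
[358.24107143 189.8125    ] [350 181  18  18 224]
[426.88679245 213.72955975] [418 205  17  16 159]
[345.46808511 226.59878419] [336 217  20  20 329]
[303.76829268 288.52439024] [299 284  10  10  82]
```

Run:
```python
from h import *
from scipy.optimize import least_squares
def cents(f):
    im=cv2.imread(f); hsv=cv2.cvtColor(im,cv2.COLOR_BGR2HSV); m=((hsv[...,0]<15)&(hsv[...,1]>120)).astype(np.uint8)
    n,l,st,c=cv2.connectedComponentsWithStats(m)
    return [(c[i],st[i,2:5]) for i in range(1,n) if 330<c[i][0]<440 and 170<c[i][1]<270 and st[i,4]>120]
C=cents("pics/top0.png"); C4=cents("pics/t4.png")[0:3]
def fit(C,th0,free):
    P=[];k=[]
    for c,s in C:
        big=s[2]>280; P.append(toworld("top",c,.081 if big else .075)[0][:2])
    P=np.array(P); 
    a=np.degrees(np.arctan2(*(P-[.545,-.1665]).T[::-1])); k=np.round((a-th0)/60)*60
    f=lambda p:(p[:2]+p[3]*np.c_[np.cos(np.radians(p[2]+k)),np.sin(np.radians(p[2]+k))]-P).ravel()
    r=least_squares(f,[.545,-.1665,th0,.095],x_scale=[.01,.01,1,.01]);print(r.x,(r.fun*1000).round(1),a,[s for _,s in C])
fit(C,-24,1); fit(C4,98.5,1)
```

```text
[  0.54626153  -0.1668176  -23.6079937    0.09508069] [-1.4  1.   1.1 -0.2  0.2 -0.5  0.2 -0.6 -0.1  0.4] [ -23.67877039   36.26383409  -82.94111969 -143.39794922  156.45436273] [array([ 21,  22, 345], dtype=int32), array([ 18,  17, 210], dtype=int32), array([ 18,  17, 232], dtype=int32), array([ 18,  17, 206], dtype=int32), array([ 17,  17, 215], dtype=int32)]
[ 5.44627101e-01 -1.68008483e-01  9.82644236e+01  9.62980450e-02] [ 0.6 -1.5  0.5  0.6 -1.1  0.8] [ 38.62018669 -82.4013064   98.01795246] [array([ 18,  18, 224], dtype=int32), array([ 17,  16, 159], dtype=int32), array([ 20,  20, 329], dtype=int32)]
```

Emit:
step_arm([
  [[0, 0, 0], [0, 0, -0.016], -1],
  [[0, 0, 0], [0, 0, -0.017], -1],
  [[0, 0, 0], [0, 0, 0], -1],
  [[0, 0, 0], [0, 0, 0], -1],
  [[0, 0, 0], [0, 0, 0], -1],
  [[0, 0, 0], [0, 0, 0], -1],
], grip_force=60)

```text
time: 16.05
ee_pos: [0.5452, -0.1662, 0.1266]
tcp_rot: [-0.0, 0.403, 0.915, 0.001]
force: [-1.8, 6.2, 8.3]
grip_width: 0.0426
finger_force: 59.5
```

Run:
```python
from h import *
s=arm.read_state();q=s['tcp_rot'];print(s['time'],s['ee_pos'],np.degrees(2*np.arctan2(q[2],q[1])),s['force'],s['finger_force'])
im=snap("top","pics/t5.png"); hsv=cv2.cvtColor(im,cv2.COLOR_BGR2HSV); m=((hsv[...,0]<15)&(hsv[...,1]>120)).astype(np.uint8)
n,l,st,c=cv2.connectedComponentsWithStats(m)
for i in range(1,n):
    if 330<c[i][0]<440 and 170<c[i][1]<270 and st[i,4]>120:
        p=toworld("top",c[i],.081 if st[i,4]>280 else .075)[0][:2]-[.5455,-.1667]; print(c[i],np.degrees(np.arctan2(p[1],p[0])),np.linalg.norm(p))
cv2.imwrite("pics/c6.png",cv2.resize(im[160:285,210:450],None,fx=3.33,fy=3.33,interpolation=cv2.INTER_CUBIC))
```

```text
16.05 [ 0.54515853 -0.16617497  0.12659018] 132.49542842705944 [-1.82756626  6.15130811  8.27687389] 59.50102686882019
[357.17889908 190.70642202] 40.892908363718426 0.09525595804776232
[426.90070922 212.90070922] -81.55684131066722 0.09847095687349827
[345.75840979 227.81957187] 100.08352597899423 0.094061452798458
```

View pics/c6.png

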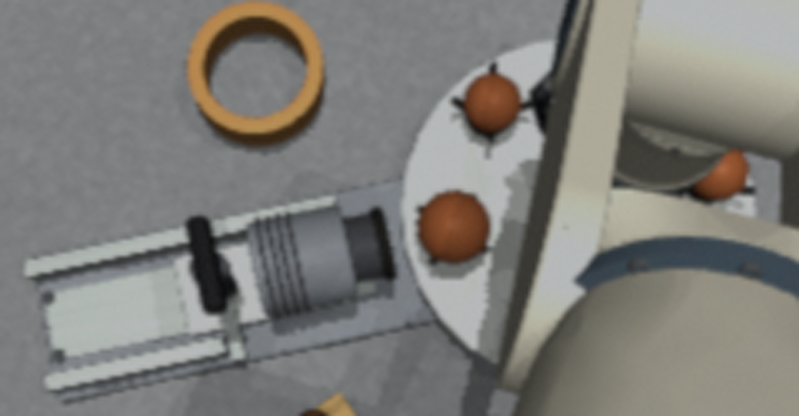

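The egg is at crop (453,227), on the lamp's centreline, which reaches about (453,230). It measures 100.1–100.9° against the stand's 100.45°. The grip is firm and all the eggs in view are in their cups, so I'm handing in.

```bash
python3 -c "
from workcell import arm
print(arm.sign_off())"
```

```text
the job is handed in; nothing more can be done
None
```

I pushed the lamp home and locked it by turning the T-handle to its stop. I then turned the extra-large egg to within about 0.5° of square to the lamp by camera measurement, and handed in at about 16 s while holding the knob at 60 N; the verdict was not shown.

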